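Offer a gate post up to its jamb and hold the hinge in line for the pin

ROBOT

A 6-joint arm with a two-finger parallel gripper is mounted at the origin on the work surface. World frame = base frame: x ahead of the robot, y to its left, z up, the work surface at z = 0. Lengths are in m, angles in degrees, forces in N, time in s.
With the tool pointing down it reaches from about 0.25 to 0.725 m from the base axis. Payload 9.7 kg.
Tool frame: the origin (TCP) lies on the centre line of the jaws, within the pads' length; the fingertips stand bot.nose_length ahead of it and the grasp point (between the pads) lies 11 mm behind it (bot.nose_length is the distance from the TCP to the fingertips, in m); z points along the fingers, y is the line along which they close (so a half turn about z gives the same grasp; the last joint's range is limited). The gripper opens to 85 mm and grips with 20 to 120 N. Pads are 22 mm wide; open, the fingers measure 114 mm over their backs; the gripper's body (76 mm by 85 mm) begins 54 mm behind the grasp point. The pads swing forward as they close: fully open they stand 13 mm farther back than shut.
Start: joints at [73.912, 4.979, 10.078, 95.1, 0, 90], TCP at [0.152, 0.528, 0.214] pointing down, gripper open.
Joint ranges: [-179.16, 179.16], [-48.56, 103.87], [-65.8, 70.77], [-126.05, 130.52], [-82.76, 87.17], [-180, 180]. Speed limits (degrees/s): [127.2, 127.2, 147.25, 180, 180, 180].

INTERFACE

Orientations are given as [roll, pitch, yaw] about the fixed x, y, z axes, in that order (R = Rz(yaw) Ry(pitch) Rx(roll)).
In Python, from workcell import bot gives the robot as it stands. The module is installed in compiled form; this text tells all that it offers.
- The arm moves only by the shell command python3 -m inch 'ROWS' [OPENING] [FORCE]. ROWS is JSON, a list of rows, each a list of 4 numbers: the shift along the world's x, y, z in cm, then the turn about the world's z in degrees. A call has exactly 8 rows; each row is the pose to reach, as a shift and turn from the pose commanded when the call began; what a row does not reach only later rows make up. A row lasts 1/8 s, in which the tool goes at most 62.5 mm and 10.7 degrees, less where a joint would pass 70% of its speed; a pose out of reach is approached as far as the arm can. A call with a gripper value outside its range is refused whole. OPENING is the finger opening in cm, from 0 to 8.54, set as the call begins (- or left out, the last holds). The fingers move at their own pace and stop on an object; FORCE is the grip in N (left out, the last holds). Time passes only in rows, so rows that repeat a pose let the fingers close, or fill a call up. It gives the time, the measured TCP pose, the force, the opening and the grip force at its end, in the units of the state.
- bot.get_obs(): the state, without advancing time (a new reading comes with each control period).
- bot.camera(name): name is "scene" or "side" or "wrist"; returns a dict with "img" (420x560x3 uint8, red, green, blue), "fovy" (degrees; the focal length in pixels is half the picture's height over the tangent of half this angle, whatever the lens; pixels are square), "cx", "cy" (the principal point, pixels), "dist" ([k1, k2, p1, p2, k3] as OpenCV has them; the pictures are not rectified), "R" (3x3) and "t" (3): a world point X has camera coordinates R X + t; the wrist camera has in their place "mount" (4x4, takes a point from camera to tool coordinates, whose origin is the TCP and whose axes are the flange's). Camera axes: x right, y down, z forward; pixel columns grow to the right and rows downward; lengths in m; the calibration is good to about 2 mm. A picture is of the moment at which its call begins: read the wrist's pose just before it. There is no depth.
- bot.job_done(): hands the job in; it is judged then, once.
Trained networks look in a picture, given as the dict that the camera call returned (one of the last four; its "shot" number tells which), for a name from the list of things; names that differ only in an ending like _2 or _b are one class to them, and where a whole thing is asked for, a point or a joint stands for the part that bears it (a point fixed in the world has none). Each returns a list of dicts, best first, with "score" (0 to 1); they miss things now and then, are a little off and sometimes report something else, mostly with a low value. They report only what shows in the picture. A call takes as long as a camera call. They do not tell look-alikes from the thing itself.
- bot.find_in(thing, picture): "point" ([column, row] in pixels, amid what is visible of it).
- bot.landmark_of(thing, picture): "point" ([column, row] in pixels: a listed point, or the origin of a listed thing).
The state is a dict: "time": time; "q": joint angles; "qd": joint speeds; "joint_efforts": joint torques, N m; "ee_pos": TCP position; "tcp_rot": TCP orientation; "wrist_force": force on the tool from outside, world axes, zero at the start; "torque": the same for the moment, N m; "opening": finger opening in m; "grasp_force": force on a finger pad.
Only numpy, scipy, OpenCV 4.12 (cv2) and the standard library are available. Lean on these libraries where they do the work, as an engineer would, in place of code of your own. Each camera call takes 0.05 s, during which the arm holds its last target. There are 200 camera calls.

TASK

The single-knuckle hinge leaf on one of the two wooden posts belongs with the two-knuckle leaf on the jamb block in the vise. Pull that post up out of its holding block, past the click of the sprung plunger, then offer it up to the jamb without forcing it, so that its knuckle sits between the two jamb knuckles and the three holes line up ready for the hinge pin, post upright. Finish still holding it there in the gripper, steady, and leave everything else where it is.

Things in the scene. Friction and masses are not known exactly. Their poses are not given: they have to be found in the camera images.
- post_centre (a point): Centre of the loose wooden post to be fitted, half-way up its 220 mm. It is 32 mm thick (its x), 50 mm wide (its y), z up; about 0.3 kg. The lowest 30 mm is a tenon 14 (x) by 36 (y) mm. A steel hinge leaf with ONE knuckle is on its +x face, from 37 mm below to 47 mm above this point. Pinch the plain wood above the leaf (63 mm to the top) across the 32 mm. Starts upright in its block.
- post_hole (a point): Centre of the knuckle hole of the post's leaf, half-way along the knuckle; the hole runs along z, axes as the post's. Seen from post_centre: +25.5 mm in x, -27 mm in y, +5 mm in z. Knuckle 19 mm outside diameter, 24 mm long, hole 10.5 mm.
- jamb_hole (a point): Where the post's knuckle hole goes: on the jamb's hinge axis (z, up), in the middle of the 29 mm gap between its TWO knuckles (each 19 mm across, 27.5 mm long, hole 10.5 mm); 178 to 198 mm above the bench. +x: the way the leaf faces. +y: away from the jamb, to the free side. With the post on that side, x and y axes the same way, the leaves lie flat, front faces flush, 4 mm between the woods.
- jamb: Wooden jamb block, 32 mm thick (x), 60 mm wide (y), 230 mm high, clamped upright and immovable in a fixed blue machine vise; origin at its underside centre, axes as jamb_hole's. The jamb_hole point is at +25.5, +32, +145 mm. Its two-knuckle leaf is on the +x face at the +y edge. The vise jaws reach 76 mm above the bench and end level with the block's +y side.
- stand_mouth (a point): Centre of the mortise mouth in the top of the fixed plywood block (70 mm in x, 100 in y, 50 high) that holds the post: the shoulder sits on the block's top, the tenon 30 mm down in the mortise with 1 mm clearance. A spring plunger on the +x side (sticks out 26 mm, 35 mm above the bench) clicks into the tenon: pulling straight up takes about 10 to 15 N over the first 7 mm. Axes as the post's.
- spare_centre (a point): Point half-way up the second post, same size and wood, standing in the same kind of holding block, but with a TWO-knuckle leaf: it does not fit the jamb; leave it.
- pin_centre (a point): Middle of the steel hinge pin, 10 mm thick and 100 mm long with a tapered nose, lying on the bench. Leave it.
- screwdriver: Screwdriver, 190 mm, lying on the bench. Leave it.
- glue: White glue bottle, 56 mm by 160 mm high, standing at the far side; origin at its underside. Leave it.
- screws: Small steel bowl, 70 mm wide and 45 mm high, on the bench; origin at its underside. Leave it.
- plane: Block plane, 160 by 50 by 55 mm, at the right; origin at its underside. Leave it.
- mallet: Wooden mallet, head 62 by 125 by 75 mm, lying on the near left; origin at its underside. Leave it.
- offcut: Wood offcut, 130 by 45 by 22 mm, lying on the near right; origin at its underside. Leave it.
Things that resemble listed ones, but are neither listed nor needed, are in the scene too. Leave any purple, turquoise or yellow look-alike of the part that bears post_centre alone.

How it is judged:
By the outcome, as a careful person would: the job done as asked, in the order asked, and still so for the second after the job is handed in, while the arm keeps its last pose, push and grip.
It also fails if it takes over 50 s, if anything falls off the work surface, if the arm or the gripper's body presses on something with over 40 N, if the wrist force passes 120 N, or if a joint passes its speed limit or range.

## Working session

There is one attempt and no reset: what is moved stays moved. The work goes in short steps, Python scripts to look and compute and a shell command to move; the robot and the scene stay as the last step left them, time stands still between calls to the robot, and variables do not carry over. Pictures are saved under pics/ and viewed, at most 10 in all, crops included, and the job is handed in when it is done.

```bash
mkdir -p pics
cat > h.py <<'E'
import numpy as np, cv2
from workcell import bot
from scipy.spatial.transform import Rotation as Ro
def K(c):
    f=210/np.tan(np.radians(c["fovy"]/2)); return np.array([[f,0,c["cx"]],[0,f,c["cy"]],[0,0,1.]])
def shot(name):
    o=bot.get_obs(); c=bot.camera(name)
    if "mount" in c:
        T=np.eye(4); T[:3,:3]=Ro.from_euler("xyz",o["tcp_rot"],degrees=True).as_matrix(); T[:3,3]=o["ee_pos"]
        W=T@np.array(c["mount"]); c["R_"]=W[:3,:3].T; c["t_"]=-W[:3,:3].T@W[:3,3]
    else: c["R_"]=np.array(c["R"]); c["t_"]=np.array(c["t"]).ravel()
    return c
def ray(c,p):
    u=cv2.undistortPoints(np.array([[p]],float),K(c),np.array(c["dist"],float)).ravel()
    return -c["R_"].T@c["t_"], (lambda d:d/np.linalg.norm(d))(c["R_"].T@np.array([u[0],u[1],1]))
def tri(rs):
    A=sum(np.eye(3)-np.outer(d,d) for o,d in rs); b=sum((np.eye(3)-np.outer(d,d))@o for o,d in rs)
    X=np.linalg.solve(A,b); return X,[round(1e3*np.linalg.norm((np.eye(3)-np.outer(d,d))@(X-o)),1) for o,d in rs]
def proj(c,X):
    return cv2.projectPoints(np.array(X,float).reshape(-1,3),cv2.Rodrigues(c["R_"])[0],c["t_"],K(c),np.array(c["dist"],float))[0].reshape(-1,2)
def save(c,n): cv2.imwrite("pics/"+n,c["img"][:,:,::-1])
E
python3 - <<'E'
from h import *
print(bot.get_obs(), bot.nose_length)
cs={n:shot(n) for n in("scene","side","wrist")}
for n,c in cs.items():
    save(c,n+"0.png"); print(n,"cam at",(-c["R_"].T@c["t_"]).round(3))
    for t in "post_centre post_hole jamb_hole jamb stand_mouth spare_centre".split():
        print(t,[(np.round(d["point"]).tolist(),round(d["score"],2)) for d in bot.landmark_of(t,c)[:4]])
im=np.hstack([cs[n]["img"] for n in("scene","side")])
E
```

```text
{'time': 0.0, 'q': array([7.39117186e+01, 5.01167315e+00, 1.00326965e+01, 9.50978708e+01,
       2.04084832e-03, 8.99984683e+01]), 'qd': array([ 0.03542872,  0.06259252,  0.07604583, -0.0909686 , -0.03769007,
        0.03308352]), 'joint_efforts': array([-6.31547809e-04, -5.20387208e+01,  4.64806437e+01,  1.63755985e-02,
       -9.89875753e-05,  2.22213987e-05]), 'ee_pos': array([0.15233533, 0.52822242, 0.21316183]), 'tcp_rot': array([-1.79923153e+02, -2.04290085e-03,  1.63913248e+02]), 'wrist_force': array([ 0.08170589, -0.23956017,  0.44587968]), 'torque': array([-0.05161328, -0.01469286,  0.02767172]), 'grasp_force': 0.0, 'opening': 0.08487682491231775} 0.008
scene cam at [1.059 0.644 0.96 ]
post_centre [([295.0, 346.0], 0.97), ([343.0, 303.0], 0.9), ([235.0, 294.0], 0.86), ([329.0, 256.0], 0.62)]
post_hole [([239.0, 304.0], 0.84), ([345.0, 260.0], 0.82), ([357.0, 308.0], 0.73), ([317.0, 343.0], 0.63)]
jamb_hole [([232.0, 165.0], 0.71)]
jamb [([303.0, 232.0], 0.63), ([238.0, 193.0], 0.62)]
stand_mouth [([292.0, 294.0], 0.8)]
spare_centre [([385.0, 247.0], 0.61)]
side cam at [-0.051 -0.962  1.065]
post_centre [([323.0, 183.0], 0.75), ([264.0, 194.0], 0.62), ([291.0, 176.0], 0.59), ([292.0, 160.0], 0.53)]
post_hole [([254.0, 187.0], 0.89), ([284.0, 159.0], 0.77), ([324.0, 170.0], 0.66), ([299.0, 176.0], 0.6)]
jamb_hole [([336.0, 224.0], 0.61)]
jamb [([327.0, 265.0], 0.9)]
stand_mouth [([290.0, 192.0], 0.8)]
spare_centre [([230.0, 188.0], 0.89)]
wrist cam at [0.084 0.549 0.374]
post_centre []
post_hole []
jamb_hole []
jamb []
stand_mouth []
spare_centre []
```

View pics/scene0.png

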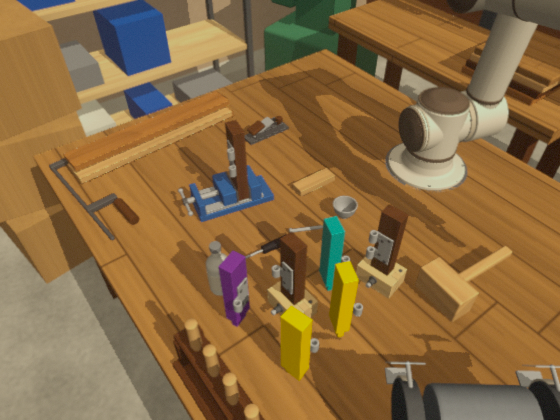

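View pics/side0.png

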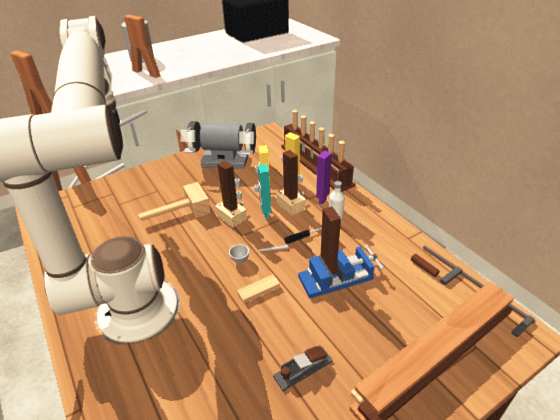

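The scene view shows the brown one-knuckle post at about (292,265) in its block, with its knuckle at (277,271). The spare, with two knuckles, is at (390,240) and the jamb is at (237,160). In the side view they are at (290,175), (228,187) and (330,240). I'll triangulate these and crop closer.

Run:
```python
from h import *
a,b=shot("scene"),shot("side")
for n,p,q in [("mouth",(292,294),(290,192)),("jamb_hole",(232,165),(336,224)),("jamb",(238,193),(327,265)),("spare",(385,247),(230,188)),("post_top",(293,240),(290,153)),("post_c",(292,266),(291,176))]:
    X,e=tri([ray(a,p),ray(b,q)]); print(n,X.round(4),e)
def cr(c,x,y,w,h,s): return cv2.resize(c["img"][y:y+h,x:x+w],None,fx=s,fy=s,interpolation=cv2.INTER_CUBIC)
A=np.vstack([np.hstack([cr(a,255,225,80,100,3),cr(b,255,140,80,100,3)]),np.hstack([cr(a,200,115,80,100,3),cr(b,295,195,80,100,3)])])
cv2.imwrite("pics/crop1.png",A[:,:,::-1]); print(A.shape)
```

```text
mouth [0.6726 0.1662 0.0619] [np.float64(0.6), np.float64(0.6)]
jamb_hole [ 0.6082 -0.1837  0.1814] [np.float64(5.8), np.float64(5.8)]
jamb [ 0.5733 -0.2093  0.042 ] [np.float64(3.5), np.float64(3.5)]
spare [0.4526 0.2313 0.1325] [np.float64(0.6), np.float64(0.6)]
post_top [0.6693 0.1595 0.2423] [np.float64(0.6), np.float64(0.6)]
post_c [0.6665 0.1526 0.1472] [np.float64(1.8), np.float64(1.8)]
(600, 480, 3)
```

View pics/crop1.png

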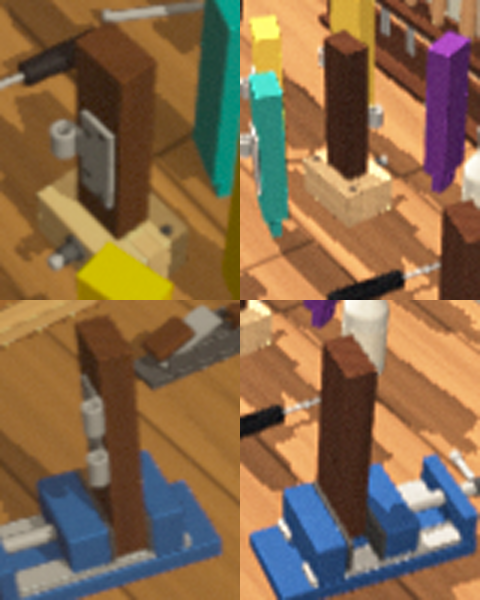

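The post top is at about (0.67,0.16,0.24), and the jamb is near (0.59,-0.19). I'll raise the arm and bring the wrist camera over the post.

```bash
python3 -m inch '[[0,0,6,0],[0,0,12,0],[3,-2.5,16,0],[7,-6,16,0],[11,-9.5,16,0],[15,-13,16,0],[19,-16,16,0],[23,-19.5,16,0]]' 8.5
python3 -m inch '[[4,-3.5,0,0],[8,-7,0,0],[12,-10,0,0],[16,-13.5,0,0],[18,-15,0,0],[18,-15,0,0],[18,-15,0,0],[18,-15,0,0]]'
cat > look.py <<'E'
from h import *
import sys,pickle
c=shot("wrist"); n=sys.argv[1]; save(c,n+".png"); print("cam",(-c["R_"].T@c["t_"]).round(3), c["R_"][2].round(2))
r={}
for t in sys.argv[2:]:
    r[t]=bot.landmark_of(t,c)[:4]; print(t,[(np.round(d["point"],1).tolist(),round(d["score"],2)) for d in r[t]])
pickle.dump(c,open(n+".pkl","wb"))
E
python3 look.py w1 post_centre post_hole stand_mouth
```

```text
time: 2.15
ee_pos: [0.3836, 0.3324, 0.3739]
tcp_rot: [180.0, 0.0, 163.9]
wrist_force: [1.1, 0.5, -0.1]
opening: 0.0848
grasp_force: 0.0
time: 3.15
ee_pos: [0.5616, 0.1842, 0.3744]
tcp_rot: [180.0, 0.0, 164.0]
wrist_force: [-0.5, 0.2, -0.7]
opening: 0.0849
grasp_force: 0.0
cam [0.493 0.204 0.535] [ 0.27 -0.08 -0.96]
post_centre [([342.5, 196.7], 0.92), ([263.7, 179.9], 0.81), ([271.9, 316.4], 0.68), ([285.9, 83.3], 0.68)]
post_hole [([390.4, 258.5], 0.96), ([295.8, 322.7], 0.86), ([368.8, 185.1], 0.69), ([163.0, 156.6], 0.67)]
stand_mouth [([281.8, 234.0], 0.73), ([222.3, 290.8], 0.62)]
```

View pics/w1.png

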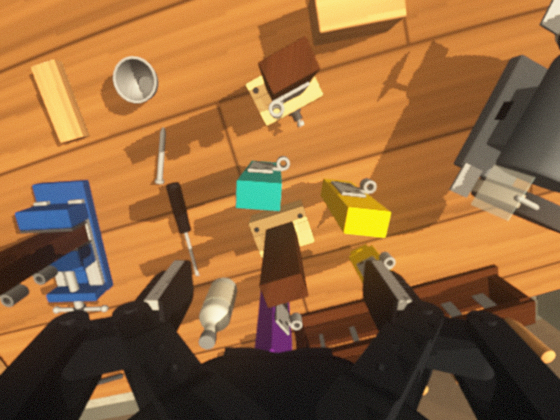

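The post is seen from above: its top is at about (283,290), its block at (280,230), and the leaf face is hidden on the +x side (image down). The knuckle at (290,322) belongs to the purple look-alike. I'll turn the tool about 90° for the grasp, which also gives a view of the leaf.

```bash
python3 -m inch '[[2,0,0,-10],[4,0.5,0,-20],[6,1,0,-30],[8,1.5,0,-40],[9,2,0,-50],[9.5,2,0,-60],[9.5,2,0,-70],[9.5,2,0,-80]]'
python3 -m inch '[[0,0,0,-9],[0,0,0,-9],[0,0,0,-9],[0,0,0,-9],[0,0,0,-9],[0,0,0,-9],[0,0,0,-9],[0,0,0,-9]]'
python3 look.py w2 post_centre post_hole stand_mouth jamb_hole jamb
```

```text
time: 4.35
ee_pos: [0.6457, 0.2001, 0.3616]
tcp_rot: [179.2, -0.3, 83.6]
wrist_force: [0.5, 0.3, -0.3]
opening: 0.0855
grasp_force: 0.0
time: 5.35
ee_pos: [0.6458, 0.1998, 0.3616]
tcp_rot: [179.2, -0.3, 74.9]
wrist_force: [0.6, -0.2, 0.1]
opening: 0.0851
grasp_force: 0.0
cam [0.663 0.269 0.523] [-0.06 -0.27 -0.96]
post_centre [([225.5, 220.8], 0.86), ([247.4, 133.4], 0.83), ([299.0, 202.3], 0.82), ([322.9, 220.8], 0.74)]
post_hole [([317.2, 220.3], 0.97), ([392.3, 185.9], 0.92), ([206.6, 198.6], 0.86), ([228.6, 108.6], 0.8)]
stand_mouth [([292.7, 191.1], 0.78)]
jamb_hole []
jamb []
```

View pics/w2.png

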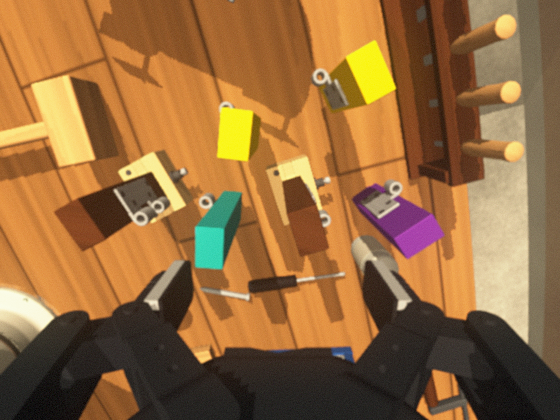

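The post's block is at about (295,180), its top at (307,238), and its knuckle (one of them) at (324,219) on the right, which is world +x. I'll zoom in for the corners.

Run:
```python
import cv2,numpy as np
def cr(f,x,y,w,h,s):
    i=cv2.imread(f)[y:y+h,x:x+w]; i=cv2.convertScaleAbs(i,alpha=1.6,beta=10); i=cv2.resize(i,None,fx=s,fy=s,interpolation=cv2.INTER_CUBIC)
    for k in range(0,w,10): cv2.putText(i,str(x+k),(k*s,10),0,.35,(255,255,255),1); cv2.line(i,(k*s,12),(k*s,16),(255,255,255),1)
    for k in range(10,h,10): cv2.putText(i,str(y+k),(0,k*s),0,.35,(255,255,255),1);
    return i
cv2.imwrite("pics/crop2.png",np.hstack([cr("pics/w2.png",262,150,80,115,5),cr("pics/w1.png",245,205,75,115,5)]))
```

```text
(no output)
```

View pics/crop2.png

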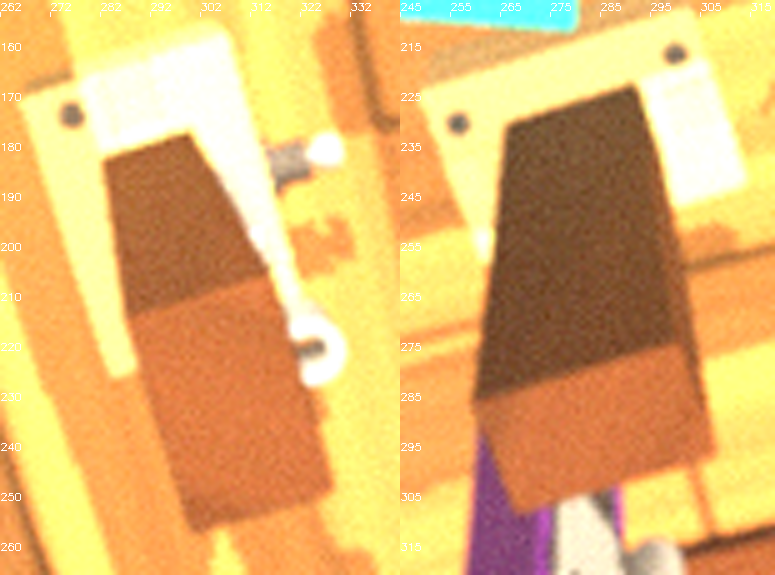

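```bash
cat > fit.py <<'E'
from h import *
import pickle
from scipy.optimize import least_squares
w1,w2=[pickle.load(open(n+".pkl","rb")) for n in("w1","w2")]
o=dict(A=(-16,25,110),B=(16,25,110),C=(16,-25,110),D=(-16,-25,110),a=(-16,25,-80),b=(16,25,-80),d=(-16,-25,-80),k=(25.5,-27,17))
obs=[(w2,'A',287.6,213),(w2,'B',316,204.4),(w2,'C',328.4,247.6),(w2,'D',301,256),(w2,'a',283,182),(w2,'b',300,177),(w2,'k',324,219.5),
(w1,'D',260,285.4),(w1,'A',300,273.6),(w1,'B',308,296),(w1,'C',269.4,307.6),(w1,'d',266,230.4),(w1,'a',292.4,222.4)]
def f(p,S=slice(None)):
    R=Ro.from_euler("z",p[3],degrees=True).as_matrix()
    return np.array([proj(c,R@(np.array(o[k])/1e3)+p[:3])[0]-(u,v) for c,k,u,v in obs[S]])
for S in (slice(None),slice(0,7),slice(7,13)):
    r=least_squares(lambda p:f(p,S).ravel(),[.67,.16,.16,0]); print(r.x.round(4)); print(f(r.x,S).round(1).tolist())
E
python3 fit.py
```

```text
[0.671  0.1601 0.129  2.6295]
[[-0.7, 0.3], [1.3, -0.5], [1.6, 0.0], [-0.1, 0.3], [-1.3, -1.8], [0.4, -2.7], [0.4, 0.2], [-1.5, 0.1], [0.2, -0.6], [0.4, 0.4], [-1.7, 0.6], [-0.7, -1.5], [-0.1, -2.1]]
[0.671  0.1552 0.1161 2.633 ]
[[-0.1, 1.1], [0.5, 0.7], [0.3, -0.7], [-0.2, -0.7], [-0.8, -0.3], [0.4, -1.1], [-0.5, 0.6]]
[0.6788 0.1589 0.116  2.8235]
[[0.2, 0.3], [0.1, -0.0], [0.0, -0.0], [-0.4, -0.2], [0.2, 0.2], [0.0, -0.3]]
```

The fit is consistent: post centre (0.671,0.160,0.129), against an expected z of 0.130, with a yaw of about 2.7°. I'll move above it.

```bash
python3 -m inch '[[0.5,-1,-3,6],[1,-2,-6,12],[1.4,-3.8,-7.5,18],[1.4,-3.8,-7.5,18],[1.4,-3.8,-7.5,18],[1.4,-3.8,-7.5,18],[1.4,-3.8,-7.5,18],[1.4,-3.8,-7.5,18]]'
python3 look.py w3 post_centre post_hole
```

```text
time: 6.65
ee_pos: [0.6599, 0.1622, 0.2867]
tcp_rot: [179.2, -0.3, 92.9]
wrist_force: [0.4, 0.2, -0.1]
opening: 0.085
grasp_force: 0.0
cam [0.655 0.233 0.448] [ 0.03 -0.28 -0.96]
post_centre [([187.5, 184.7], 0.94), ([379.2, 73.8], 0.9), ([378.9, 232.4], 0.76), ([243.1, 88.1], 0.59)]
post_hole [([356.6, 50.0], 0.95), ([175.9, 155.1], 0.82), ([394.8, 207.3], 0.64), ([305.3, 222.2], 0.59)]
```

View pics/w3.png

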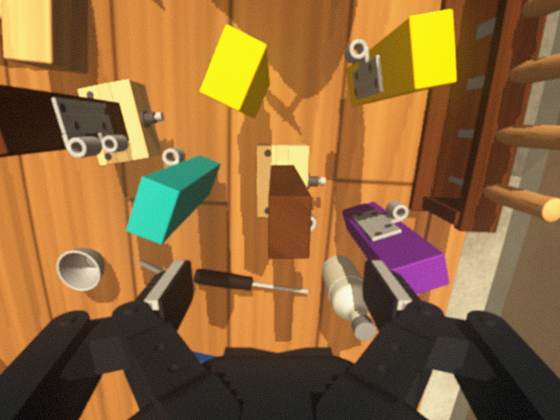

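The post top in this picture spans about (269..309, 194..257) and looks square to the jaws. It sits slightly left of the finger midline, though perspective affects that. I'll refit with this view and z fixed at 0.130.

```bash
cat >> fit.py <<'E'
print("w3")
w3=pickle.load(open("w3.pkl","rb"))
obs+=[(w3,'A',269,194.5),(w3,'B',307.5,194.5),(w3,'C',309,257),(w3,'D',269,257.5),(w3,'a',271,166),(w3,'k',310.5,221.5)]
for S in (slice(13,19),slice(None)):
    r=least_squares(lambda p:f([p[0],p[1],.13,p[2]],S).ravel(),[.67,.16,0]); print(r.x.round(4)); print(f([*r.x[:2],.13,r.x[2]],S)[-6:].round(1).tolist())
E
python3 fit.py | sed -n '/w3/,$p'
```

```text
w3
[0.6699 0.1613 4.4303]
[[-2.3, 0.9], [3.1, -0.3], [1.2, -0.0], [0.1, 0.8], [-1.3, -2.3], [-1.9, 0.2]]
[0.6703 0.1608 3.5629]
[[-1.3, 1.2], [4.1, 0.6], [1.2, 0.8], [0.1, 1.1], [-0.7, -2.2], [-1.9, 1.0]]
```

```bash
python3 - <<'E'
from h import *
import pickle
c=pickle.load(open("w3.pkl","rb"))
for p,z in [((385,283),.22),((447,283),.22),((400,210),.12),((345,207),.01),((165,242),.22),((219,165),.22),((372,335),.16)]:
    o,d=ray(c,p); print(p,z,(o+d*(z-o[2])/d[2]).round(3))
E
python3 -m inch '[[1,-0.1,-2,0],[1,-0.1,-2,0],[1,-0.1,-2,0],[1,-0.1,-2,0],[1,-0.1,-2,0],[1,-0.1,-2,0],[1,-0.1,-2,0],[1,-0.1,-2,0]]'
```

```text
(385, 283) 0.22 [0.76  0.106 0.22 ]
(447, 283) 0.22 [0.817 0.108 0.22 ]
(400, 210) 0.12 [0.809 0.147 0.12 ]
(345, 207) 0.01 [0.772 0.119 0.01 ]
(165, 242) 0.22 [0.568 0.136 0.22 ]
(219, 165) 0.22 [0.614 0.203 0.22 ]
(372, 335) 0.16 [0.783 0.002 0.16 ]
time: 7.8
ee_pos: [0.6698, 0.1609, 0.2666]
tcp_rot: [179.2, -0.3, 92.9]
wrist_force: [-0.9, 0.2, -0.2]
opening: 0.085
grasp_force: 0.0
```

```bash
python3 -m inch '[[0,0,0,0],[0,0,0,0],[0,0,-1.5,0],[0,0,-3,0],[0,0,-4.5,0],[0,0,-6,0],[0,0,-6.5,0],[0,0,-6.5,0]]' 6
python3 -m inch '[[0,0,0,0],[0,0,0,0],[0,0,0,0],[0,0,0,0],[0,0,0,0],[0,0,0,0],[0,0,0,0],[0,0,0,0]]' 2 60; python3 look.py w4
```

```text
time: 8.8
ee_pos: [0.6697, 0.1608, 0.2016]
tcp_rot: [179.2, -0.3, 92.9]
wrist_force: [0.1, -0.2, 0.8]
opening: 0.06
grasp_force: 0.0
time: 9.8
ee_pos: [0.6701, 0.1609, 0.2026]
tcp_rot: [179.1, -0.4, 92.9]
wrist_force: [0.5, -0.4, 5.5]
opening: 0.0309
grasp_force: 60.6
cam [0.665 0.232 0.364] [ 0.03 -0.28 -0.96]
```

```bash
python3 -m inch '[[0,0,0.2,0],[0,0,0.4,0],[0,0,0.6,0],[0,0,0.8,0],[0,0,1.0,0],[0,0,1.2,0],[0,0,1.6,0],[0,0,2,0]]'
python3 -m inch '[[0,0,1,0],[0,0,2,0],[0,0,3,0],[0,0,4.5,0],[0,0,6,0],[0,0,7,0],[0,0,7,0],[0,0,7,0]]'
python3 - <<'E'
from h import *
import pickle
c=shot("scene");d=shot("side");save(c,"s1.png")
for n,x in(("scene",c),("side",d)):
  pickle.dump(x,open(n+"1.pkl","wb"))
  for t in ("post_hole","jamb_hole","jamb","post_centre"): print(n,t,[(np.round(k["point"],1).tolist(),round(k["score"],2)) for k in bot.landmark_of(t,x)[:5]])
def cr(c,x,y,w,h,s): return cv2.resize(c["img"][y:y+h,x:x+w],None,fx=s,fy=s,interpolation=cv2.INTER_CUBIC)
A=np.hstack([cr(c,180,110,130,150,3),cr(d,270,90,130,150,3)])
cv2.imwrite("pics/crop3.png",A[:,:,::-1])
E
```

```text
time: 10.85
ee_pos: [0.6703, 0.1609, 0.2231]
tcp_rot: [179.1, -0.4, 92.9]
wrist_force: [-0.4, 0.0, -3.2]
opening: 0.0308
grasp_force: 61.8
time: 11.85
ee_pos: [0.6699, 0.1608, 0.2912]
tcp_rot: [179.2, -0.3, 92.9]
wrist_force: [-0.5, 0.3, -0.9]
opening: 0.0304
grasp_force: 61.9
scene post_hole [([357.6, 308.5], 0.91), ([274.9, 242.8], 0.8), ([234.2, 305.1], 0.8), ([343.7, 259.5], 0.73), ([312.3, 346.1], 0.66)]
scene jamb_hole [([233.3, 161.5], 0.73), ([240.4, 191.7], 0.6)]
scene jamb [([241.5, 190.6], 0.64)]
scene post_centre [([292.3, 248.5], 0.93), ([235.2, 292.8], 0.93), ([342.0, 300.8], 0.84), ([293.1, 344.9], 0.63)]
side post_hole [([255.9, 188.1], 0.83), ([324.2, 172.6], 0.79), ([256.3, 169.2], 0.73)]
side jamb_hole [([331.2, 225.2], 0.81), ([255.4, 293.2], 0.43), ([239.4, 257.3], 0.36)]
side jamb [([326.5, 267.4], 0.66)]
side post_centre [([291.5, 157.6], 0.98), ([264.0, 171.5], 0.78), ([263.3, 192.8], 0.76), ([322.0, 180.4], 0.68), ([290.2, 160.8], 0.56)]
```

View pics/crop3.png

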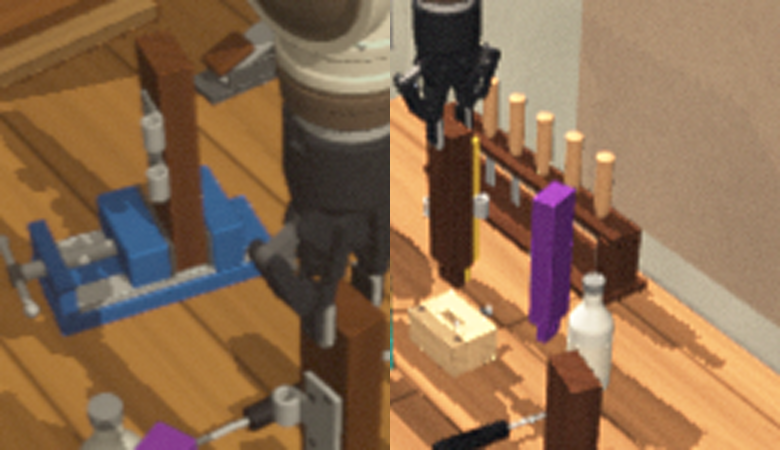

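The post is lifted clear: in the side crop the tenon is out of the empty block and the plunger is passed. The jamb top is at about (235,128) in the scene view, with its two knuckles at (231,154) and (232,172), on its world +x and +y corner. I'll carry the post to the +x side of the jamb and view it from two wrist positions.

```bash
python3 -m inch '[[0,-3,0,0],[0,-6.5,0,0],[0.5,-10.5,0,0],[1,-14.5,0,0],[1,-18.5,0,0],[1,-22,0,0],[1,-24,0,0],[1,-24.5,0,0]]'
python3 -m inch '[[0,0,0,0],[0,0,0,0],[0,0,0,0],[0,0,0,0],[0,0,0,0],[0,0,0,0],[0,0,0,0],[0,0,0,0]]'
python3 look.py v1 jamb_hole jamb post_centre post_hole
python3 -m inch '[[0,1.5,0,0],[0,3,0,0],[0,4.5,0,0],[0,5,0,0],[0,5,0,0],[0,5,0,0],[0,5,0,0],[0,5,0,0]]'
python3 look.py v2 jamb_hole jamb post_centre post_hole
python3 - <<'E'
from h import *
import pickle
for n in("v1","v2"):
    c=pickle.load(open(n+".pkl","rb"))
    for y in(-.155,): print(proj(c,[[.61,y,.28],[.61,y,.188],[.59,-.19,.27]]).round(0).tolist())
i=[cv2.imread(f"pics/{n}.png")[180:420,0:400] for n in("v1","v2")]
cv2.imwrite("pics/pair_raw.png",np.hstack(i))
E
```

```text
time: 13.35
ee_pos: [0.6798, -0.0849, 0.2915]
tcp_rot: [179.2, -0.3, 92.8]
wrist_force: [-0.4, 0.2, -2.4]
opening: 0.0311
grasp_force: 61.9
time: 14.35
ee_pos: [0.6798, -0.0842, 0.2916]
tcp_rot: [179.2, -0.3, 92.9]
wrist_force: [0.1, 0.8, -1.7]
opening: 0.0309
grasp_force: 61.9
cam [ 0.675 -0.013  0.453] [ 0.03 -0.28 -0.96]
jamb_hole [([193.2, 295.1], 0.85)]
jamb [([198.9, 257.8], 0.74)]
post_centre [([389.6, 9.8], 0.93), ([243.6, 131.0], 0.26)]
post_hole [([305.2, 251.7], 0.77), ([74.0, 352.1], 0.59)]
time: 15.6
ee_pos: [0.6798, -0.0345, 0.2916]
tcp_rot: [179.2, -0.3, 92.9]
wrist_force: [0.8, 0.1, -2.3]
opening: 0.0309
grasp_force: 61.9
cam [0.675 0.037 0.453] [ 0.03 -0.28 -0.96]
jamb_hole []
jamb [([201.6, 286.9], 0.73)]
post_centre [([380.7, 61.0], 0.75)]
post_hole [([303.1, 251.9], 0.79)]
[[173.0, 332.0], [202.0, 271.0], [154.0, 360.0]]
[[177.0, 386.0], [204.0, 313.0], [159.0, 407.0]]
```

```bash
cat > zoom.py <<'E'
import cv2,numpy as np,sys
def cr(f,x,y,w,h,s):
    i=cv2.imread(f)[y:y+h,x:x+w]; i=cv2.convertScaleAbs(i,alpha=1.5,beta=10); i=cv2.resize(i,None,fx=s,fy=s,interpolation=cv2.INTER_CUBIC)
    for k in range(0,w,10): cv2.putText(i,str(x+k),(k*s,10),0,.3,(255,255,255),1); cv2.line(i,(k*s,12),(k*s,16),(255,255,255),1)
    for k in range(10,h,10): cv2.putText(i,str(y+k),(0,k*s),0,.3,(255,255,255),1);
    return i
E
python3 - <<'E'
from zoom import *
a=cr("pics/v1.png",125,225,130,195,3); b=cr("pics/v2.png",125,225,130,195,3)
cv2.imwrite("pics/pair.png",np.hstack([a,b]))
E
```

```text
(no output)
```

View pics/pair.png

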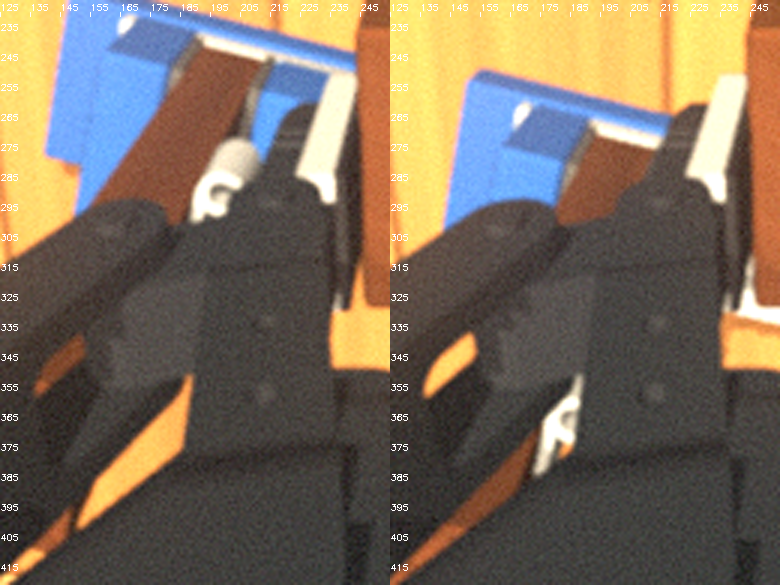

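The left finger hides part of the jamb in both views. In v1, one jamb knuckle's top end is at about (197,290), and the vise is at (205,245). I'll combine this with the scene and side corners for a rough jamb pose.

```bash
cat > jfit.py <<'E'
from h import *
import pickle
from scipy.optimize import least_squares
L=lambda n:pickle.load(open(n+".pkl","rb"))
sc,sd,v1=L("scene1"),L("side1"),L("v1")
# coords relative to jamb_hole
J=np.array([25.5,32,145])
m=lambda x,y,z:np.array([x,y,z])-J
o=dict(P=m(16,30,230),Q=m(-16,30,230),S=m(-16,-30,230),T=m(16,-30,230),H=np.zeros(3),u=np.array([0,0,42]),l=np.array([0,0,-42.]),lt=np.array([0,0,-14.5]))
obs=[(sc,'P',233.3,134),(sc,'Q',244.3,131.7),(sc,'S',237.3,121.7),(sc,'T',225.7,122.3),(sc,'u',230.7,149),(sc,'l',232.8,177),(sc,'H',232,163.5),
(sd,'Q',322,210),(sd,'P',329,207),(sd,'T',340.4,217),(sd,'S',334,220.7)]
def f(p,ob):
    R=Ro.from_euler("z",p[3],degrees=True).as_matrix()
    return np.array([proj(c,R@(o[k]/1e3)+p[:3])[0]-(u,v) for c,k,u,v in ob])
if __name__=="__main__":
  for ob in (obs,obs+[(v1,'u',196.7,290)]*3,obs+[(v1,'lt',196.7,290)]*3):
    r=least_squares(lambda p:f(p,ob).ravel(),[.61,-.17,.188,0],loss="soft_l1"); print(r.x.round(4),r.cost.round(1)); print(f(r.x,ob).round(1).tolist())
E
python3 jfit.py
```

```text
[  0.598   -0.1882   0.1792 -11.8539] 11.7
[[-0.5, 1.2], [0.4, 0.3], [-1.2, -2.2], [-1.3, 0.2], [0.2, 1.4], [0.6, -1.8], [0.2, -0.4], [-0.7, -1.1], [2.2, -0.7], [-0.1, 1.5], [-3.9, 0.5]]
[ 0.6084 -0.1677  0.1647 -5.9657] 76.6
[[0.7, 11.3], [1.1, 9.5], [-2.8, 7.4], [-2.4, 10.6], [1.6, 11.4], [1.9, 8.0], [1.5, 9.5], [-1.4, -1.4], [0.7, -1.5], [0.1, -0.2], [-2.9, -0.5], [-0.1, 1.9], [-0.1, 1.9], [-0.1, 1.9]]
[  0.5974  -0.1911   0.1794 -13.3971] 13.1
[[-0.9, 0.6], [0.2, -0.2], [-0.9, -2.7], [-1.0, -0.5], [-0.2, 0.7], [0.2, -2.5], [-0.2, -1.1], [-0.5, -0.8], [2.5, -0.2], [-0.3, 2.1], [-4.2, 1.0], [0.0, -0.4], [0.0, -0.4], [0.0, -0.4]]
```

The visible ring is the top of the lower knuckle. The jamb hole is at about (0.5975,-0.190,0.180), which fits the stated z range of 0.178–0.198, and the yaw is about -12.5°. I'll turn the post to match and look from nearer, beside the jamb.

```bash
python3 -m inch '[[0,-2,0,-4],[0,-5,0,-8],[0,-8,0,-12],[-0.5,-11,0,-15.5],[-0.8,-13.5,0,-15.5],[-0.8,-15,0,-15.5],[-0.8,-15,0,-15.5],[-0.8,-15,0,-15.5]]'
python3 -m inch '[[0,0,0,0],[0,0,0,0],[0,0,0,0],[0,0,0,0],[0,0,0,0],[0,0,0,0],[0,0,0,0],[0,0,0,0]]'
python3 look.py v3 jamb_hole jamb post_centre post_hole
cat > h2.py <<'E'
from jfit import *
v3=L("v3")
X=np.array([[ .5975,-.190,.1795]])
R=Ro.from_euler("z",-12.5,degrees=True).as_matrix()
for k in o: print(k,proj(v3,X+R@(o[k]/1e3)).round(0).tolist())
E
python3 h2.py
```

```text
time: 16.85
ee_pos: [0.672, -0.1834, 0.2915]
tcp_rot: [179.2, -0.4, 77.5]
wrist_force: [0.5, -0.2, -2.7]
opening: 0.0307
grasp_force: 61.9
time: 17.85
ee_pos: [0.6718, -0.1842, 0.2916]
tcp_rot: [179.2, -0.3, 77.4]
wrist_force: [-0.2, -0.0, -2.7]
opening: 0.0308
grasp_force: 61.9
cam [ 0.686 -0.114  0.453] [-0.05 -0.28 -0.96]
jamb_hole [([205.5, 223.7], 0.86)]
jamb [([213.4, 212.3], 0.88), ([44.1, 95.8], 0.62)]
post_centre []
post_hole [([301.2, 251.3], 0.96)]
P [[163.0, 267.0]]
Q [[118.0, 267.0]]
S [[131.0, 337.0]]
T [[172.0, 337.0]]
H [[203.0, 225.0]]
u [[192.0, 242.0]]
l [[212.0, 213.0]]
lt [[206.0, 221.0]]
```

Run:
```python
from zoom import *
cv2.imwrite("pics/v3z.png",cr("pics/v3.png",105,178,222,165,3) if 0 else cv2.resize(cr("pics/v3.png",108,180,222,165,6),None,fx=.6,fy=.6,interpolation=cv2.INTER_AREA))
```

```text
(no output)
```

View pics/v3z.png

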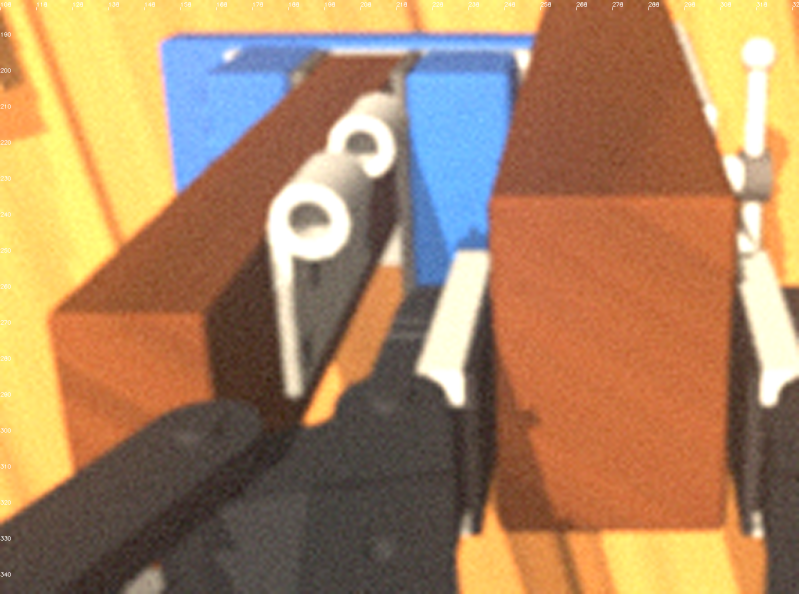

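In this view the upper jamb knuckle hole is at (193.6,241.5) and the lower one at (208.6,220.3). The jamb top corners are at (165,267) and (122,267.5), and the post top corners at (244,235.6), (311.6,234.2), (309.4,326.4) and (247,326.4). The post's and jamb's edges look parallel. I'll fit both bodies in this one view.

```bash
cat > rel.py <<'E'
from jfit import *
v3=L("v3")
oj=[(v3,'P',164.9,266.9),(v3,'Q',121.9,267.5),(v3,'u',193.7,241.3),(v3,'lt',208.6,220.3)]
op=[(v3,'A',244.1,235.6),(v3,'B',311.6,234.2),(v3,'C',309.4,326.4),(v3,'D',246.9,326.4)]
o.update({k:np.array(v,float) for k,v in dict(A=(-16,25,110),B=(16,25,110),C=(16,-25,110),D=(-16,-25,110)).items()})
for ob in (oj,oj*6+obs):
    r=least_squares(lambda p:f(p,ob).ravel(),[.6,-.19,.18,-12],loss="soft_l1",x_scale=[.01,.01,.01,1]); j=r.x; print("jamb",j.round(4),f(j,ob)[:4].round(1).tolist())
for z in (None,.219):
    g=(lambda p:p) if z is None else (lambda p:np.array([p[0],p[1],z,p[3]]))
    r=least_squares(lambda p:f(g(p),op).ravel(),[.67,-.18,.22,-12],x_scale=[.01,.01,.01,1]); p=g(r.x); print("post",p.round(4),f(p,op).round(1).tolist())
    R=Ro.from_euler("z",j[3],degrees=True).as_matrix()
    print("shift cm",(100*(j[:3]-R@[.0255,-.027,.005]-p[:3])).round(2),"turn",j[3]-p[3], "ee",bot.get_obs()["ee_pos"])
E
python3 rel.py
```

```text
jamb [  0.5992  -0.1903   0.1788 -11.2595] [[0.6, -0.2], [-0.4, 0.1], [0.2, -0.1], [-0.5, 0.3]]
jamb [  0.599   -0.1904   0.1785 -11.3553] [[0.5, -0.2], [-0.4, -0.0], [0.1, -0.1], [-0.6, 0.4]]
post [  0.6717  -0.186    0.2156 -12.3956] [[-0.8, -0.2], [0.8, 0.6], [-0.1, -0.7], [0.2, 0.1]]
shift cm [-9.24  2.71 -4.21] turn 1.0402921390004103 ee [ 0.67179489 -0.18413644  0.29159045]
post [  0.672   -0.1843   0.219  -12.3908] [[-1.8, -1.2], [1.7, -0.4], [0.7, 0.7], [-0.6, 1.5]]
shift cm [-9.27  2.54 -4.55] turn 1.0354960949722667 ee [ 0.67179489 -0.18413644  0.29159045]
```

Both fits agree to within a pixel. The target post centre is about (0.579,-0.159), with a turn of +1° and a drop of about 4.4 cm. I'll go round to a standoff 40 mm out on the free side first, then descend.

```bash
python3 -m inch '[[0,3,0,0],[0,6,0,0],[0,8.5,0,0],[-3,8.5,0,0],[-6,8,0,1],[-8.48,6.45,0,1],[-8.48,6.45,0,1],[-8.48,6.45,0,1]]'
python3 -m inch '[[0,0,-1,0],[0,0,-2,0],[0,0,-3,0],[0,0,-4,0],[0,0,-4.4,0],[0,0,-4.4,0],[0,0,-4.4,0],[0,0,-4.4,0]]'
cat > chk.py <<'E'
from h import *
import sys
for s in range(2):
  P={}
  for n in("scene","side","wrist"):
    c=shot(n); save(c,sys.argv[1]+n+".png")
    for t in ("post_hole","jamb_hole","post_centre","jamb"): P[n,t]=(c,bot.landmark_of(t,c)); print(n,t,[(np.round(k["point"],1).tolist(),round(k["score"],2)) for k in P[n,t][1][:6]])
print(bot.get_obs()["wrist_force"],bot.get_obs()["ee_pos"])
E
python3 chk.py c1
python3 - <<'E'
from jfit import *
c=shot("scene");d=shot("side")
R=Ro.from_euler("z",-11.4,degrees=True).as_matrix()
e=np.array([.5872,-.1198,.175])
for x in(c,d): print("pred hole jamb",proj(x,[.599,-.1904,.1795]).round(1),"post hole",proj(x,e+R@[.0255,-.027,.005]).round(1), "pc",proj(x,e).round(1))
E
```

```text
time: 19.1
ee_pos: [0.5874, -0.1194, 0.2917]
tcp_rot: [179.2, -0.3, 78.4]
wrist_force: [0.0, -0.1, -1.9]
opening: 0.0303
grasp_force: 62.0
time: 20.1
ee_pos: [0.5871, -0.1197, 0.248]
tcp_rot: [179.2, -0.3, 78.4]
wrist_force: [-0.0, -0.3, -2.3]
opening: 0.0308
grasp_force: 62.1
scene post_hole [([345.1, 261.0], 0.97), ([238.7, 172.9], 0.9), ([237.5, 302.9], 0.57)]
scene jamb_hole [([233.4, 162.9], 0.91)]
scene post_centre [([327.3, 254.4], 0.97), ([249.4, 177.0], 0.9), ([342.1, 301.6], 0.7), ([293.2, 348.1], 0.56)]
scene jamb [([237.9, 193.1], 0.92), ([261.4, 251.0], 0.59)]
side post_hole [([283.6, 157.8], 0.64), ([255.4, 170.1], 0.62), ([256.9, 186.8], 0.57), ([325.9, 218.7], 0.56), ([320.5, 169.7], 0.46)]
side jamb_hole [([333.0, 223.4], 0.59)]
side post_centre [([260.9, 192.8], 0.91), ([318.0, 214.2], 0.78), ([289.1, 159.4], 0.61), ([320.8, 180.4], 0.45)]
side jamb [([330.0, 266.9], 0.56)]
wrist post_hole [([304.9, 249.8], 0.58)]
wrist jamb_hole []
wrist post_centre [([120.2, 228.0], 0.71), ([160.2, 388.3], 0.59)]
wrist jamb []
scene post_hole [([311.7, 346.9], 0.89), ([343.5, 264.
[... 361 characters left out ...]
 0.37)]
side post_hole [([281.5, 159.7], 0.75), ([329.0, 218.3], 0.73), ([254.2, 171.6], 0.68), ([255.3, 187.2], 0.58), ([323.1, 172.7], 0.53)]
side jamb_hole [([332.6, 222.7], 0.59)]
side post_centre [([291.0, 160.7], 0.98), ([265.0, 194.4], 0.92), ([262.1, 171.7], 0.71), ([318.0, 213.0], 0.63), ([320.7, 178.9], 0.5)]
side jamb [([331.2, 266.7], 0.82)]
wrist post_hole [([305.7, 250.8], 0.67)]
wrist jamb_hole []
wrist post_centre [([293.0, 100.0], 0.58)]
wrist jamb []
[ 0.06574395  0.12688929 -1.52754694] [ 0.58701298 -0.11962611  0.24758621]
pred hole jamb [[231.4 162.8]] post hole [[237.1 171.6]] pc [[250.5 176.5]]
pred hole jamb [[333.  226.9]] post hole [[327.4 219. ]] pc [[316.4 217.1]]
```

The landmarks match the predictions. Now I'll slide in gently and watch the force.

```bash
python3 -m inch '[[-0.1,-0.4,0,0],[-0.2,-0.9,0,0],[-0.3,-1.4,0,0],[-0.4,-1.9,0,0],[-0.43,-2.2,0,0],[-0.43,-2.2,0,0],[-0.43,-2.2,0,0],[-0.43,-2.2,0,0]]'
python3 -m inch '[[-0.03,-0.15,0,0],[-0.06,-0.3,0,0],[-0.09,-0.45,0,0],[-0.12,-0.6,0,0],[-0.15,-0.75,0,0],[-0.18,-0.9,0,0],[-0.18,-0.9,0,0],[-0.18,-0.9,0,0]]'
```

```text
time: 22.7
ee_pos: [0.5827, -0.1415, 0.2476]
tcp_rot: [179.2, -0.3, 78.4]
wrist_force: [-0.5, -0.4, -2.5]
opening: 0.0308
grasp_force: 62.1
time: 23.7
ee_pos: [0.5809, -0.1506, 0.2476]
tcp_rot: [179.2, -0.3, 78.4]
wrist_force: [0.4, 0.1, -2.8]
opening: 0.0306
grasp_force: 62.1
```

```bash
python3 -m inch '[[-0.02,-0.15,0,0],[-0.05,-0.3,0,0],[-0.08,-0.45,0,0],[-0.11,-0.6,0,0],[-0.14,-0.72,0,0],[-0.16,-0.84,0,0],[-0.16,-0.84,0,0],[-0.16,-0.84,0,0]]'; python3 look.py f1 jamb_hole post_hole
```

```text
time: 24.7
ee_pos: [0.5795, -0.1591, 0.2476]
tcp_rot: [179.2, -0.3, 78.4]
wrist_force: [3.1, 1.1, -2.0]
opening: 0.0311
grasp_force: 62.0
cam [ 0.592 -0.089  0.409] [-0.04 -0.28 -0.96]
jamb_hole [([306.4, 247.1], 0.75)]
post_hole [([304.2, 249.3], 0.85)]
```

A slight push in +x (3 N) means the knuckle is just brushing the jamb face, so I'll ease off 0.5 mm. Then I'll probe z for its clearance.

```bash
python3 -m inch '[[0.05,-0.01,0,0],[0.05,-0.01,0,0],[0.05,-0.01,0,0],[0.05,-0.01,0,0],[0.05,-0.01,0,0],[0.05,-0.01,0,0],[0.05,-0.01,0,0],[0.05,-0.01,0,0]]'; python3 -m inch '[[0,0,0.05,0],[0,0,0.1,0],[0,0,0.15,0],[0,0,0.15,0],[0,0,0.15,0],[0,0,0.15,0],[0,0,0.15,0],[0,0,0.15,0]]'
```

```text
time: 25.85
ee_pos: [0.5797, -0.1591, 0.2475]
tcp_rot: [179.2, -0.3, 78.4]
wrist_force: [1.2, -0.2, -2.2]
opening: 0.0305
grasp_force: 62.0
time: 26.85
ee_pos: [0.5798, -0.1592, 0.2491]
tcp_rot: [179.2, -0.3, 78.4]
wrist_force: [0.3, 0.7, -2.8]
opening: 0.031
grasp_force: 62.0
```

```bash
python3 -m inch '[[0,0,0.03,0],[0,0,0.06,0],[0,0,0.1,0],[0,0,0.1,0],[0,0,0.1,0],[0,0,0.1,0],[0,0,0.1,0],[0,0,0.1,0]]'; python3 -m inch '[[0,0,0.03,0],[0,0,0.06,0],[0,0,0.1,0],[0,0,0.1,0],[0,0,0.1,0],[0,0,0.1,0],[0,0,0.1,0],[0,0,0.1,0]]'
```

```text
time: 27.85
ee_pos: [0.5798, -0.1591, 0.2501]
tcp_rot: [179.2, -0.3, 78.4]
wrist_force: [0.5, 0.9, -2.4]
opening: 0.0307
grasp_force: 62.0
time: 28.85
ee_pos: [0.5798, -0.1591, 0.2511]
tcp_rot: [179.2, -0.3, 78.4]
wrist_force: [-0.1, 0.8, -2.0]
opening: 0.0307
grasp_force: 62.0
```

```bash
python3 -m inch '[[0,0,0.03,0],[0,0,0.06,0],[0,0,0.09,0],[0,0,0.1,0],[0,0,0.1,0],[0,0,0.1,0],[0,0,0.1,0],[0,0,0.1,0]]'; python3 -m inch '[[0,0,0.02,0],[0,0,0.04,0],[0,0,0.06,0],[0,0,0.06,0],[0,0,0.06,0],[0,0,0.06,0],[0,0,0.06,0],[0,0,0.06,0]]'
```

```text
time: 29.85
ee_pos: [0.5798, -0.1591, 0.2521]
tcp_rot: [179.2, -0.3, 78.4]
wrist_force: [0.0, -0.6, -3.3]
opening: 0.0308
grasp_force: 61.9
time: 30.85
ee_pos: [0.5798, -0.1593, 0.2522]
tcp_rot: [179.3, -0.3, 78.4]
wrist_force: [2.9, -3.4, -15.2]
opening: 0.0308
grasp_force: 60.5
```

The upper knuckle touches at z=0.2521, so the centred height is 0.2496. I'll go there, then probe the 4 mm wood gap along jamb -y.

```bash
python3 -m inch '[[0,0,-0.1,0],[0,0,-0.2,0],[0,0,-0.31,0],[0,0,-0.31,0],[-0.03,-0.15,-0.31,0],[-0.06,-0.29,-0.31,0],[-0.06,-0.29,-0.31,0],[-0.06,-0.29,-0.31,0]]'; python3 -m inch '[[-0.01,-0.03,0,0],[-0.01,-0.06,0,0],[-0.01,-0.06,0,0],[-0.01,-0.06,0,0],[-0.01,-0.06,0,0],[-0.01,-0.06,0,0],[-0.01,-0.06,0,0],[-0.01,-0.06,0,0]]'
```

```text
time: 31.85
ee_pos: [0.5796, -0.1607, 0.2501]
tcp_rot: [179.2, -0.5, 78.5]
wrist_force: [1.9, 7.7, 0.2]
opening: 0.0308
grasp_force: 62.4
time: 32.85
ee_pos: [0.5796, -0.1607, 0.2501]
tcp_rot: [179.2, -0.5, 78.5]
wrist_force: [2.3, 12.0, -0.3]
opening: 0.0309
grasp_force: 62.4
```

Contact is at ee y≈-0.1606. That agrees with the free-z vision fit: its z of 0.2495 matches the z contact exactly, and its y target of -0.157 leaves about 4 mm of wood gap. I'll back out to that spot.

```bash
python3 -m inch '[[0.02,0.15,0,0],[0.03,0.3,0,0],[0.05,0.45,0,0],[0.06,0.58,0,0],[0.06,0.58,0,0],[0.06,0.58,0,0],[0.06,0.58,0,0],[0.06,0.58,0,0]]'
python3 look.py f2 jamb_hole post_hole
cat > top.py <<'E'
# dark/bright edges of the post in the wrist picture: compare v3 (before contact) with now by image registration of the post top patch
import cv2,numpy as np
a,b=[cv2.cvtColor(cv2.imread(f"pics/{n}.png"),cv2.COLOR_BGR2GRAY).astype(np.float32) for n in("v3","f2")]
for nm,(x0,y0,x1,y1) in dict(left=(236,240,254,320),right=(302,240,318,320),near=(250,228,300,244),far=(250,315,300,335)).items():
    print(nm,np.round(cv2.phaseCorrelate(cv2.GaussianBlur(a[y0:y1,x0:x1],(0,0),1).copy(),cv2.GaussianBlur(b[y0:y1,x0:x1],(0,0),1).copy(),cv2.createHanningWindow((x1-x0,y1-y0),cv2.CV_32F))[0],2))
E
python3 top.py
```

```text
time: 33.85
ee_pos: [0.5799, -0.1571, 0.2495]
tcp_rot: [179.2, -0.3, 78.4]
wrist_force: [3.8, -3.9, -3.2]
opening: 0.0305
grasp_force: 61.9
cam [ 0.592 -0.087  0.41 ] [-0.04 -0.28 -0.96]
jamb_hole []
post_hole [([306.0, 250.5], 0.74)]
left [0.16 0.32]
right [-0.76 -0.08]
near [-0.06 -0.13]
far [ 0.74 -0.54]
```

The residual force, about 4.5 N along jamb +x plus friction, means the knuckle is resting on the jamb face again. I'll ease off 0.6 mm in x and let it settle.

```bash
python3 -m inch '[[0.03,0,0,0],[0.06,-0.01,0,0],[0.06,-0.01,0,0],[0.06,-0.01,0,0],[0.06,-0.01,0,0],[0.06,-0.01,0,0],[0.06,-0.01,0,0],[0.06,-0.01,0,0]]'
python3 chk.py c3 | grep -E "scene (post|jamb)_hole|side (post_c|jamb_h|post_h)|^\["
python3 - <<'E'
from h import *
c=shot("scene");d=shot("side")
for x in (c,d): print(proj(x,[.5994,-.1888,.182]).round(1))
E
```

```text
time: 35.0
ee_pos: [0.5802, -0.1568, 0.2496]
tcp_rot: [179.2, -0.3, 78.4]
wrist_force: [0.8, 0.4, -1.6]
opening: 0.0306
grasp_force: 62.1
scene post_hole [([240.1, 305.8], 0.83), ([233.3, 162.7], 0.82), ([346.9, 261.4], 0.82), ([314.0, 345.4], 0.8), ([359.3, 309.2], 0.55)]
scene jamb_hole [([232.6, 162.4], 0.8)]
side post_hole [([333.5, 227.2], 0.69), ([281.0, 159.1], 0.61), ([259.5, 185.7], 0.56), ([257.0, 170.5], 0.52)]
side jamb_hole [([331.6, 225.2], 0.97)]
side post_centre [([324.4, 224.8], 0.82), ([289.0, 159.4], 0.68), ([174.7, 214.6], 0.65), ([265.4, 191.7], 0.61), ([263.5, 172.4], 0.57), ([322.4, 179.6], 0.37)]
scene post_hole [([357.7, 309.4], 0.97), ([344.7, 260.2], 0.95), ([232.7, 160.4], 0.81), ([237.3, 305.2], 0.74), ([314.7, 345.9], 0.64)]
scene jamb_hole [([231.5, 163.7], 0.67)]
side post_hole [([334.4, 228.5], 0.95), ([283.0, 157.2], 0.95), ([256.9, 187.1], 0.72), ([257.9, 170.5], 0.54)]
side jamb_hole [([332.3, 223.6], 0.86)]
side post_centre [([324.6, 222.7], 0.84), ([263.9, 194.1], 0.79), ([291.3, 159.7], 0.73), ([319.3, 179.5], 0.54), ([264.8, 169.8], 0.5)]
[ 0.28073875 -0.17295322 -2.3082542 ] [ 0.58028141 -0.15693905  0.24959474]
[[231.5 162.4]]
[[332.9 226. ]]
```

Forces are now nil. One numeric check remains: whether the three knuckles are collinear in the scene picture.

Run:
```python
from h import *
c=shot("scene"); im=cv2.imread("pics/c3scene.png").astype(float)
R=Ro.from_euler("z",-11.4,degrees=True).as_matrix()
for z in range(-40,41,5):
    u,v=proj(c,[.5994,-.1888,.182+z/1e3])[0]; r=int(round(v)); row=im[r,215:250]; s=row.max(1)-row.min(1); w=(row.min(1)>95)&(s<45)
    xs=np.arange(215,250)[w]; print(z,r,round(u,1),xs.min() if len(xs) else None,xs.max() if len(xs) else None, round(np.average(xs,weights=row.min(1)[w]),1) if len(xs) else "", (row.min(1)[8:24]).astype(int).tolist())
```

```text
-40 174 232.7 231 241 236.0 [49, 50, 51, 60, 53, 46, 60, 90, 108, 107, 81, 79, 67, 57, 50, 56]
-35 173 232.6 231 241 234.8 [54, 49, 55, 59, 47, 44, 64, 91, 107, 107, 83, 74, 70, 57, 53, 65]
-30 171 232.4 231 241 236.0 [61, 52, 58, 51, 45, 46, 66, 92, 107, 107, 83, 74, 66, 59, 64, 67]
-25 170 232.3 230 241 234.8 [54, 52, 51, 52, 49, 56, 70, 98, 108, 108, 83, 75, 69, 59, 65, 64]
-20 168 232.1 230 231 230.5 [55, 50, 51, 51, 53, 73, 95, 101, 101, 87, 85, 86, 80, 63, 65, 70]
-15 167 232.0 230 231 230.5 [51, 53, 53, 54, 57, 67, 87, 104, 102, 86, 80, 76, 71, 66, 66, 68]
-10 165 231.8 240 240 240.0 [51, 53, 53, 53, 57, 63, 83, 91, 84, 82, 80, 73, 64, 65, 65, 69]
-5 164 231.7 240 240 240.0 [50, 52, 52, 48, 58, 67, 82, 91, 83, 82, 79, 74, 65, 67, 66, 71]
0 162 231.5 230 240 234.9 [54, 54, 50, 51, 50, 67, 93, 112, 107, 87, 81, 76, 67, 68, 66, 68]
5 161 231.4 229 240 233.2 [51, 56, 55, 53, 56, 80, 117, 137, 129, 103, 91, 82, 80, 61, 59, 61]
10 159 231.2 229 240 234.0 [51, 50, 58, 55, 60, 82, 103, 116, 108, 82, 75, 84, 80, 58, 60, 84]
15 158 231.1 229 231 230.0 [55, 53, 53, 53, 59, 82, 104, 116, 108, 81, 76, 64, 59, 58, 67, 81]
20 156 230.9 229 231 230.0 [56, 51, 47, 54, 67, 87, 104, 115, 112, 82, 73, 60, 55, 71, 83, 86]
25 155 230.8 229 231 230.0 [49, 50, 50, 53, 64, 89, 104, 117, 111, 80, 71, 59, 56, 77, 83, 54]
30 153 230.6 229 231 230.0 [53, 53, 56, 61, 74, 95, 111, 120, 113, 82, 71, 61, 76, 79, 34, 21]
35 152 230.4 228 231 229.5 [54, 48, 49, 60, 83, 110, 125, 136, 118, 90, 73, 53, 46, 40, 23, 24]
40 150 230.3 227 228 227.5 [52, 49, 55, 75, 112, 125, 92, 86, 84, 90, 91, 52, 27, 22, 21, 18]
```

```bash
python3 -c "
from workcell import bot
o=bot.get_obs(); print(o['time'],o['wrist_force'],o['qd'].round(2)); print(bot.job_done())"
```

```text
36.65 [ 0.13024856 -0.05179649 -2.97714655] [ 0.01 -0.01 -0.02 -0.01  0.01 -0.03]
the job is handed in; nothing more can be done
None
```

I handed the job in at 36.65 s with the post still held upright in the gripper, its knuckle between the two jamb knuckles; the hole alignment comes from image fits and light touch contacts, since I had no pictures left to look at the finished fit.

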